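# Reset the tripped breaker under a coil tester's push-latch cover

## Robot

A 7-joint arm with a two-finger parallel gripper is mounted at the origin on a cart in front of the work surface, level with it; the furniture and walls round the work are solid. World frame = base frame: x ahead of the robot, y to its left, z up, the work surface at z = 0. Lengths are in mm, angles in degrees, forces in N, time in s.
With the tool pointing down it reaches from about 425 to 875 mm from the base axis. Payload 8.4 kg.
Tool frame: the origin (TCP) lies midway between the tips of the shut fingers; the grasp point (between the pads) lies 19 mm behind it; z points along the fingers, y is the direction in which the jaws open and shut (so a half turn about z gives the same grasp; the last joint's range is limited). The gripper opens to 87 mm and grips with 3 to 60 N. Pads are 19 mm wide; open, the fingers measure 117 mm over their backs; the gripper's body (75 mm by 190 mm) begins 51 mm behind the grasp point.
Start: joints at [-78.85, 19.091, 2.286, 83.961, -0.768, 76.965, -3.352], TCP at [188.236, 622.118, 222.546] pointing down, gripper open.
Joint ranges: [-147.57, 147.57], [-21.85, 119.76], [-74.77, 79.35], [14.55, 137.4], [-85.83, 265.84], [4.83, 119.75], [-152.11, 152.11]. Speed limits (degrees/s): [127.2, 127.2, 159.86, 159.86, 180, 180, 180].

## Interface

Orientations are given as [roll, pitch, yaw] about the fixed x, y, z axes, in that order (R = Rz(yaw) Ry(pitch) Rx(roll)).
In Python, from station import r gives the robot as it stands.
- The arm moves only by the tool carry_out, never from a script. Its argument "plan" is a list that holds one entry, the list of rows, each a list of 7 numbers: the shift along the tool's x, y, z in m, then the turn, a rotation vector about the tool's x, y, z in degrees, then the closure, from 0 (fully open) to 1 (shut). In form: [[[x, y, z, ax, ay, az, claw], ...]]. A call has 1 to 5 rows; each row shifts and turns the commanded pose from where the row before left it, along the tool's axes as they then stand; what a row does not reach is not made up. A row lasts 1/8 s, in which the tool goes at most 62.5 mm and 10.7 degrees, less where a joint would pass 70% of its speed; a pose out of reach is approached as far as the arm can. A call is refused whole if a number of a shift passes 0.0625 or a number of a turn 10.7, either way. A call with a gripper value outside its range is refused whole. The fingers move at their own pace and stop on an object; "grip_force" is the grip in N (left out, the last holds). Time passes only in rows, so rows that do not move let the fingers close. It gives the time, the measured TCP pose, the force and the opening at its end, in the units of the state.
- r.observe(): the state, without advancing time (a new reading comes with each control period).
- r.snapshot(name): name is "scene" or "top" or "wrist"; returns a dict with "frame" (480x640x3 uint8, red, green, blue), "mtx" (3x3 intrinsics, pixels), "rvec" (rotation vector, rad) and "tvec" (3), from world to camera coordinates, as OpenCV has them; the wrist camera has in their place "hand_eye" (4x4, takes a point from camera to tool coordinates, whose origin is the TCP and whose axes are the flange's). Camera axes: x right, y down, z forward; pixel columns grow to the right and rows downward; lengths in mm; the calibration is good to about 2 mm. The wrist camera is an equidistant fisheye: a pixel r from the principal point sees the ray r / f radians off the axis. A picture is of the moment at which its call begins: read the wrist's pose just before it. There is no depth.
- r.finish_job(): hands the job in, once; it reports no verdict.
The state is a dict: "t": time; "qpos": joint angles; "qvel": joint speeds; "joint_efforts": joint torques, N m; "eef_pos": TCP position; "orientation": TCP orientation; "wrist_force": force on the tool from outside, world axes, zero at the start; "moment": the same for the moment, N m; "gripper_width": finger opening in mm.
Only numpy, scipy, OpenCV 4.12 (cv2) and the standard library are available. Lean on these libraries where they do the work, as an engineer would, in place of code of your own. Each camera call takes 0.05 s, during which the arm holds its last target.

## Task

One of the three breakers in the coil tester has tripped: its button stands out further than the other two. Press the front of the tester's push-latch cover so that it pops open and swings right up, press the tripped button fully home with a fingertip, then push the cover back down and press it until it latches shut. It is all pressing and pushing: leave the test clamp, the ring gauge and the tape roll beside the tester where they lie.

Things in the scene. Friction and masses are not known exactly. Their poses are not given: they have to be found in the camera images.
- tester: heavy grey bench box, fixed, 182 deep (x) x 240 wide (y) x 70 mm high; origin on the bench under it, x to its back, y to its left. Front face (display, knob, four sockets) at x = -82 mm, back at +100. In its top an opening 114 deep, 136 wide, closed by the cover; in it, 30 mm below the top, the breaker panel, and at the middle of its front a 17 mm high latch housing.
- cover_hinge (a point): middle of the cover's hinge line, along the back of the opening: 62 mm behind the tester's origin, 72 mm up (2 mm above the case top). Axes as the tester's.
- cover_press (a point): the place to press on the cover: three low ribs on its outer face, 90 mm from the hinge line, half-way along it; moves with the cover; z = outward normal (up when shut). The cover is a flat grey plate 132 mm wide, 4 thick, from 4 to 112 mm in front of the hinge, flush with the case top when shut, its outer face 2 mm below the axis. A latch tongue hangs 40 mm under its front.
- cover (a joint): cover angle, rad: 0 latched flush, 1.83 fully open (15 degrees past upright), stop at -0.05. Push-push latch: pressed from 0 to the stop (1 N at the ribs, 4.5 mm) and let go, it unlatches; a damped spring (0.07 N m) then swings it fully open in about 2 s. To shut: push it from behind, then from above (1 to 3 N) down to the stop and let go: it latches at 0. Let go too soon, it reopens.
- breaker_a_top (a point): top centre of breaker a's black push button, 13 mm across, on the panel under the cover; top 14 mm above the panel when tripped (out), 6 mm when in. Three alike stand in a row along y, 36 mm apart, the middle one at tester x = 6, y = 0 mm (56 mm in front of the hinge); which one has which place varies. z is up.
- breaker_a (a joint): travel of breaker a's button, straight down: 0 = fully out (tripped), 0.008 m = fully in at its stop. Pushing takes about 3 N; it stays where it is left, no spring. At the start exactly one of the three is out (0 to 1 mm); the others are in.
- breaker_b_top (a point): top centre of breaker b's black push button, 13 mm across, on the panel under the cover; top 14 mm above the panel when tripped (out), 6 mm when in. Three alike stand in a row along y, 36 mm apart, the middle one at tester x = 6, y = 0 mm (56 mm in front of the hinge); which one has which place varies. z is up.
- breaker_b (a joint): travel of breaker b's button, straight down: 0 = fully out (tripped), 0.008 m = fully in at its stop. Pushing takes about 3 N; it stays where it is left, no spring. At the start exactly one of the three is out (0 to 1 mm); the others are in.
- breaker_c_top (a point): top centre of breaker c's black push button, 13 mm across, on the panel under the cover; top 14 mm above the panel when tripped (out), 6 mm when in. Three alike stand in a row along y, 36 mm apart, the middle one at tester x = 6, y = 0 mm (56 mm in front of the hinge); which one has which place varies. z is up.
- breaker_c (a joint): travel of breaker c's button, straight down: 0 = fully out (tripped), 0.008 m = fully in at its stop. Pushing takes about 3 N; it stays where it is left, no spring. At the start exactly one of the three is out (0 to 1 mm); the others are in.
- clamp_red: bystander: red-armed test clamp, 49 x 122 x 19 mm, lying beside the tester on its right; origin at the centre of its underside
- ring_gauge: bystander: steel setting ring, 48 mm across, 14 high, to the right of the tester; origin at the centre of its underside
- tape_roll: bystander: roll of grey tape, 66 mm across, 24 high, to the left of the tester; origin at the centre of its underside

How it is judged:
By the outcome, as a careful person would: the job done as asked, in the order asked, and still so for the second after the job is handed in, with the robot touching nothing.
It also fails if it takes over 51 s, if anything falls off the work surface, if the arm or the gripper's body presses on something with over 40 N, if the wrist force passes 120 N, or if a joint passes its speed limit or range.

## Working session

There is one attempt and no reset: what is moved stays moved. The work goes in short steps, Python scripts to look and compute and a tool call to move; the robot and the scene stay as the last step left them, time stands still between calls to the robot, and variables do not carry over. Pictures are saved under pics/ and viewed, and the job is handed in when it is done.

Besides the shell and the picture viewer there is one more tool, called after "Call:" as a command line: name --argument value ..., lists and objects as JSON in quotes. carry_out: Moves the arm, as the interface text tells. Its arguments: {"type":"object","properties":{"plan":{"type":"array"},"grip_force":{"type":"number"}},"required":["plan"]}

```bash
ls; mkdir -p pics; python3 - <<'E'
from station import r
import cv2
print(r.observe())
for n in ["scene","top","wrist"]:
    s=r.snapshot(n); cv2.imwrite(f"pics/{n}0.png",s["frame"][:,:,::-1])
    print(n,{k:v for k,v in s.items() if k!="frame"})
E
```

```text
pics
{'t': 0.0, 'qpos': array([-78.85109969,  19.13124421,   2.28453275,  84.0108202 ,
        -0.76735223,  76.96463354,  -3.3540727 ]), 'qvel': array([ 0.07031193,  0.06082889, -0.16633393, -0.00655499, -0.08547462,
       -0.01151548, -0.08121109]), 'joint_efforts': array([-4.87246198e-04, -6.56351280e+01,  1.33479472e+00, -4.03818226e+01,
       -5.98451612e-02,  4.48338781e-02,  1.82067351e-04]), 'eef_pos': array([188.12096529, 621.69898707, 221.66709648]), 'orientation': array([-1.79908773e+02,  6.58866466e-03,  1.63164268e+02]), 'wrist_force': array([-0.66247081,  0.53604683,  0.34658695]), 'moment': array([-0.02452383, -0.0138871 , -0.00247563]), 'gripper_width': 87.25614242459241}
scene {'mtx': array([[452.00858548,   0.        , 321.39184686],
       [  0.        , 452.00858548, 246.06213827],
       [  0.        ,   0.        ,   1.        ]]), 'rvec': array([ 2.30123303, -0.67579949,  0.25315407]), 'tvec': array([-332.82747159,  391.011688  ,  607.27890129])}
top {'mtx': array([[606.672153  ,   0.        , 317.24548892],
       [  0.        , 606.672153  , 237.47842947],
       [  0.        ,   0.        ,   1.        ]]), 'rvec': array([ 2.19082062, -2.19610756,  0.08233181]), 'tvec': array([ 186.50877708,  547.73775607, 1239.92951468])}
wrist {'mtx': array([[371.64829954,   0.        , 321.21333679],
       [  0.        , 371.64829954, 239.94699948],
       [  0.        ,   0.        ,   1.        ]]), 'hand_eye': array([[-6.76878338e-04, -9.60429550e-01, -2.78522210e-01,
         7.75581208e+01],
       [ 9.99999620e-01, -8.03055671e-04,  3.38932813e-04,
        -1.09074100e-01],
       [-5.49189930e-04, -2.78521875e-01,  9.60429729e-01,
        -1.62165619e+02],
       [ 0.00000000e+00,  0.00000000e+00,  0.00000000e+00,
         1.00000000e+00]])}
```

View pics/scene0.png

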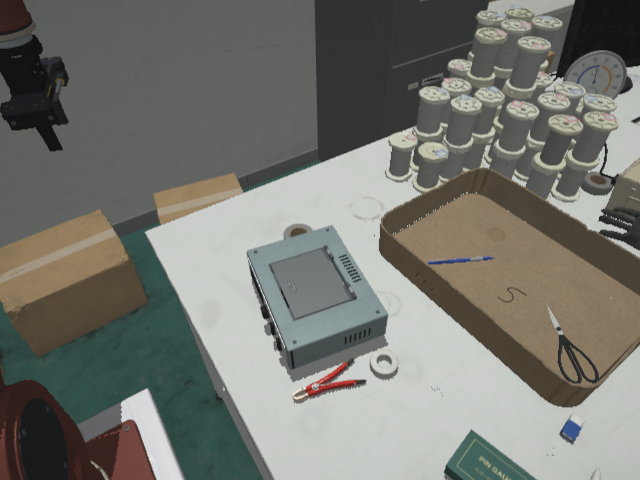

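View pics/top0.png

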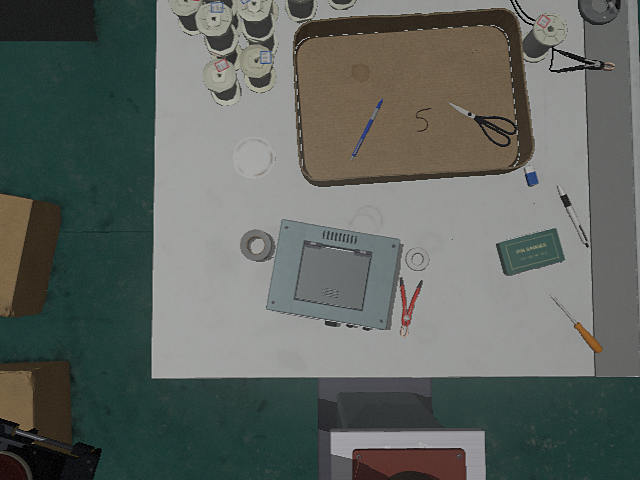

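View pics/wrist0.png

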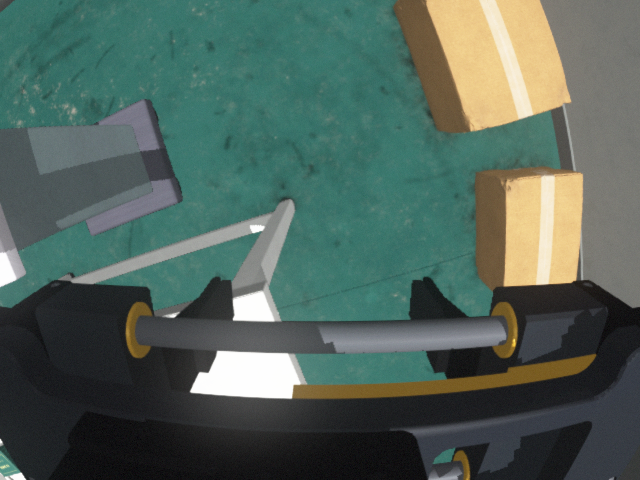

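```bash
cat > h.py <<'E'
import numpy as np, cv2
from scipy.spatial.transform import Rotation as R
def ray(s,uv):
    Rm=cv2.Rodrigues(s["rvec"])[0]; c=-Rm.T@s["tvec"]
    d=Rm.T@np.linalg.inv(s["mtx"])@np.array([uv[0],uv[1],1.]); return c,d
def plane(s,uv,z):
    c,d=ray(s,uv); return c+d*(z-c[2])/d[2]
def proj(s,P): return cv2.projectPoints(np.float64(P).reshape(-1,1,3),s["rvec"],s["tvec"],s["mtx"],None)[0].reshape(-1,2)
E
python3 - <<'E'
from station import r
from h import *
for n,(x0,y0,x1,y1) in {"top":(255,205,415,345),"scene":(235,215,400,375)}.items():
    s=r.snapshot(n); f=s["frame"][y0:y1,x0:x1]
    print(n,-cv2.Rodrigues(s["rvec"])[0].T@s["tvec"])
    im=cv2.resize(f,None,fx=(4.8 if n=="top" else 3.6),fy=(4.2 if 0 else (4.2 if n=="top" else 3.6)),interpolation=cv2.INTER_CUBIC) if 0 else cv2.resize(f,None,fx=4 if n=="top" else 3.6,fy=4 if n=="top" else 3.6,interpolation=cv2.INTER_CUBIC)
    cv2.imwrite(f"pics/{n}_z.png",im[:,:,::-1])
    if n=="top":
        hsv=cv2.cvtColor(s["frame"],cv2.COLOR_RGB2HSV)
        print(hsv[230,300],hsv[275,335],hsv[300,380],hsv[200,200])
E
```

```text
top [ 466.91504095  198.23974825 1270.79452371]
[ 95  26 129] [ 98   9 109] [ 95  27 124] [ 45   3 161]
scene [ 216.29712506 -295.96381745  705.74280187]
```

View pics/top_z.png

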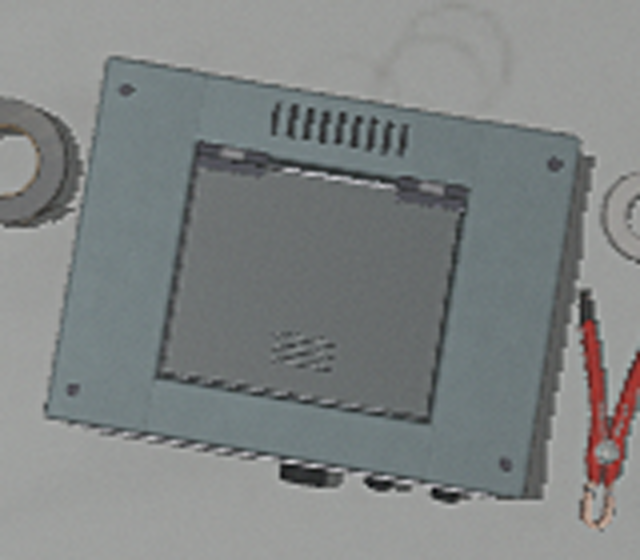

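View pics/scene_z.png

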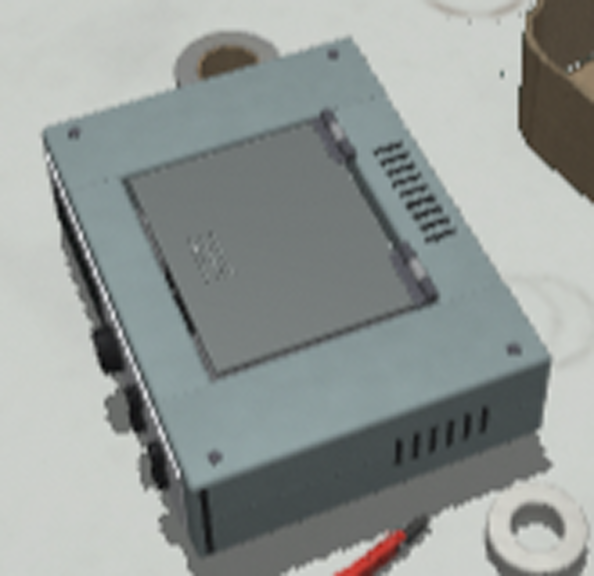

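```bash
python3 - <<'E'
from station import r
from h import *
from scipy.optimize import least_squares
st=r.snapshot("top"); ss=r.snapshot("scene")
T=np.array([(107,57),(581,138),(526,497),(46,413)])/4+[255,205]-0.4
S=np.array([(352,38),(551,358),(184,478),(43,132)])/3.6+[235,215]-0.4
L=np.array([(100,120),(100,-120),(-82,-120),(-82,120)])
W={}
for n,s,U in(("top",st,T),("scene",ss,S)):
    P=np.array([plane(s,u,70)[:2] for u in U]); 
    f=lambda p:((R.from_euler('z',p[2]).as_matrix()[:2,:2]@L.T).T+p[:2]-P).ravel()
    o=least_squares(f,[550,200,-.2]); print(n,o.x[:2],np.degrees(o.x[2]),np.round(f(o.x).reshape(-1,2),1).tolist())
    W[n]=o.x
p=(W["top"]+W["scene"])/2
M=R.from_euler('z',p[2]).as_matrix()
print(p,np.degrees(p[2]))
for nm,l in dict(press=(-28,0,70),ba=(6,36,54),bm=(6,0,54),bc=(6,-36,54),hinge=(62,0,72)).items():
    w=M@l+[p[0],p[1],0]; print(nm,w.round(1),np.hypot(*w[:2]).round(), proj(st,w).round(1),proj(ss,w).round(1))
print(((proj(st,M@(-28,0,70)+[p[0],p[1],0])-[255,205]+.4)*4))
E
```

```text
top [464.56694213 155.57502712] -9.78191276338546 [[1.5, -0.1], [1.6, -1.4], [-1.0, 0.4], [-2.1, 1.0]]
scene [464.94266303 155.76192936] -10.327373875774114 [[1.9, 2.7], [-0.1, -1.5], [-2.6, -6.6], [0.7, 5.4]]
[ 4.64754803e+02  1.55668478e+02 -1.75486631e-01] -10.054643319579787
press [437.2 160.6  70. ] 466.0 [[330.2 291.9]] [[292.9 286.2]]
ba [476.9 190.1  54. ] 513.0 [[315.1 271.8]] [[303.8 272.1]]
bm [470.7 154.6  54. ] 495.0 [[332.8 274.9]] [[310.8 286. ]]
bc [464.4 119.2  54. ] 479.0 [[350.5 278. ]] [[318.2 300.6]]
hinge [525.8 144.8  72. ] 545.0 [[337.9 246.9]] [[338.9 270.5]]
[[302.24818878 349.04874677]]
```

Call:
carry_out --plan '[[[0,0,0,0,0,-7,1],[-0.036,-0.0458,0,0,0,0,1],[-0.036,-0.0458,0,0,0,0,1],[-0.036,-0.0458,0,0,0,0,1],[-0.036,-0.0458,0,0,0,0,1]]]' --grip_force 15

```text
t: 0.98
eef_pos: [299.6, 415.2, 222.7]
orientation: [180.0, 0.0, 170.2]
wrist_force: [0.7, -0.4, 0.5]
gripper_width: 45.2
```

```bash
cat >> h.py <<'E'
P0=np.array([464.7,155.6,0]); Mt=R.from_euler('z',-9.8,degrees=True).as_matrix()
def tt(w): return Mt.T@(np.asarray(w)-P0)
def tw(l): return Mt@np.asarray(l,float)+P0
def show(r):
    o=r.observe(); print("t",round(o["t"],2),"tester",tt(o["eef_pos"]).round(1),"rpy",o["orientation"].round(1),"F",o["wrist_force"].round(2),"grip",round(o["gripper_width"],1)); print("q",o["qpos"].round(0)); return o
E
python3 -c "
from station import r
from h import *
show(r)"
```

```text
t 0.97 tester [-206.9  227.8  222.7] rpy [180.    0.  170.2] F [ 0.75 -0.37  0.51] grip 45.2
q [-66.   3.   7. 103.  -0.  74.  21.]
```

Call:
carry_out --plan '[[[-0.0358,-0.0455,0,0,0,0,1],[-0.0358,-0.0455,0,0,0,0,1],[-0.0358,-0.0455,0,0,0,0,1],[-0.0358,-0.0455,0,0,0,0,1],[-0.0358,-0.0455,0,0,0,0,1]]]'

```text
t: 1.6
eef_pos: [437.0, 160.5, 222.9]
orientation: [179.9, 0.0, 170.2]
wrist_force: [1.6, -0.1, -0.4]
gripper_width: 1.6
```

```bash
python3 -c "
from station import r
from h import *
show(r)
s=r.snapshot('wrist');cv2.imwrite('pics/w1.png',s['frame'][:,:,::-1])"
```

```text
t 1.6 tester [-2.810e+01  2.000e-01  2.229e+02] rpy [179.9   0.  170.2] F [ 1.62 -0.06 -0.38] grip 1.6
q [-50.  -4.  24. 109.   2.  74.  53.]
```

View pics/w1.png

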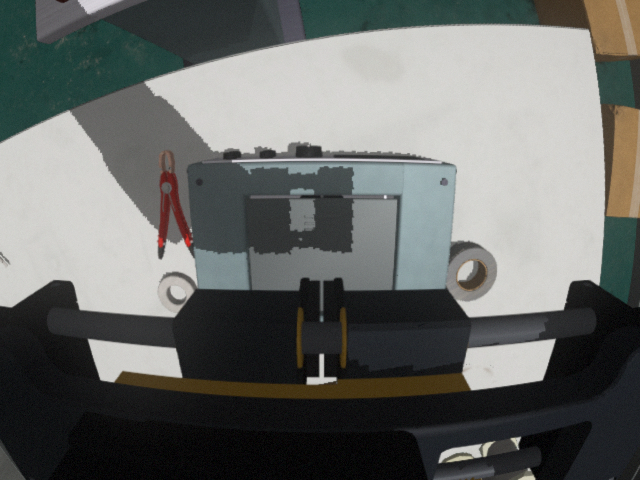

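Call:
carry_out --plan '[[[0,0,0.05,0,0,0,1],[0,0,0.05,0,0,0,1],[0,0,0.035,0,0,0,1],[0,0,0.01,0,0,0,1],[0,0,0.003,0,0,0,1]]]'

```text
t: 2.28
eef_pos: [436.7, 162.5, 75.0]
orientation: [180.0, 0.0, 170.2]
wrist_force: [0.7, 0.2, 0.8]
gripper_width: 0.8
```

Call:
carry_out --plan '[[[0,0,0.002,0,0,0,1],[0,0,0.001,0,0,0,1],[0,0,0.001,0,0,0,1]]]'

```text
t: 2.65
eef_pos: [436.7, 162.5, 71.1]
orientation: [180.0, 0.0, 170.2]
wrist_force: [0.5, -0.5, -0.5]
gripper_width: 0.3
```

Call:
carry_out --plan '[[[0,0,0.002,0,0,0,1],[0,0,0.002,0,0,0,1],[0,0,0.001,0,0,0,1]]]'

```text
t: 3.02
eef_pos: [436.7, 162.5, 65.9]
orientation: [180.0, 0.0, 170.2]
wrist_force: [-2.9, -0.7, 13.3]
gripper_width: 0.7
```

Call:
carry_out --plan '[[[0,0,0.001,0,0,0,1],[0,0,0,0,0,0,1]]]'

```text
t: 3.28
eef_pos: [436.8, 162.5, 65.8]
orientation: [180.0, 0.0, 170.2]
wrist_force: [-5.4, -2.4, 19.3]
gripper_width: 0.1
```

At the stop (19 N). Release straight up, quickly.

Call:
carry_out --plan '[[[0,0,-0.06,0,0,0,1],[0,0,-0.06,0,0,0,1],[0,0,-0.06,0,0,0,1],[0,0,0,0,0,0,1],[0,0,0,0,0,0,1]]]'

```text
t: 3.9
eef_pos: [436.0, 162.2, 244.0]
orientation: [-180.0, -0.0, 170.2]
wrist_force: [-0.7, 0.3, -0.6]
gripper_width: 0.6
```

Call:
carry_out --plan '[[[0.02,0,0,0,0,0,1],[0,0,0,0,0,0,1],[0,0,0,0,0,0,1],[0,0,0,0,0,0,1],[0,0,0,0,0,0,1]]]'

```text
t: 4.53
eef_pos: [416.9, 165.5, 244.3]
orientation: [-180.0, -0.0, 170.1]
wrist_force: [0.2, 0.1, 0.0]
gripper_width: 0.1
```

Call:
carry_out --plan '[[[0,0,0,0,0,0,1],[0,0,0,0,0,0,1],[0,0,0,0,0,0,1],[0,0,0,0,0,0,1],[0,0,0,0,0,0,1]]]'

```text
t: 5.15
eef_pos: [416.6, 165.7, 244.6]
orientation: [-180.0, -0.0, 170.2]
wrist_force: [0.5, -0.4, 0.3]
gripper_width: 0.7
```

```bash
python3 -c "
from station import r
from h import *
o=show(r)
s=r.snapshot('wrist');cv2.imwrite('pics/w2.png',s['frame'][:,:,::-1])
for n in ('scene','top'):
    s=r.snapshot(n); x,y=(255,205) if n=='top' else (235,195)
    cv2.imwrite('pics/%s2.png'%n,cv2.resize(s['frame'][y:y+150,x:x+200],None,fx=4,fy=4,interpolation=cv2.INTER_CUBIC)[:,:,::-1])
    print(n,(proj(s,[tw((6,y_,54)) for y_ in (36,0,-36)])-[x,y])*4)
"
```

```text
t 5.15 tester [-49.1   1.8 244.6] rpy [-180.    -0.   170.2] F [ 0.48 -0.43  0.3 ] grip 0.7
q [-52.  -7.  23. 109.   3.  77.  50.]
scene [[275.03243805 308.6751304 ]
 [303.33269964 363.94915567]
 [333.24619092 422.37402457]]
top [[240.41586889 267.53340205]
 [311.30527134 279.60357492]
 [382.19792254 291.67430094]]
```

View pics/w2.png

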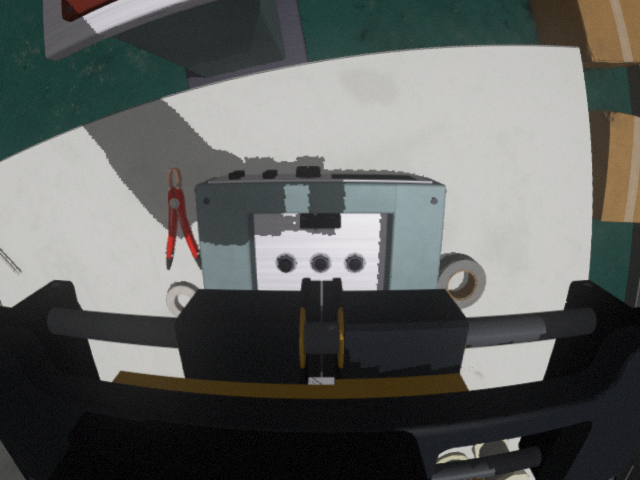

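View pics/scene2.png

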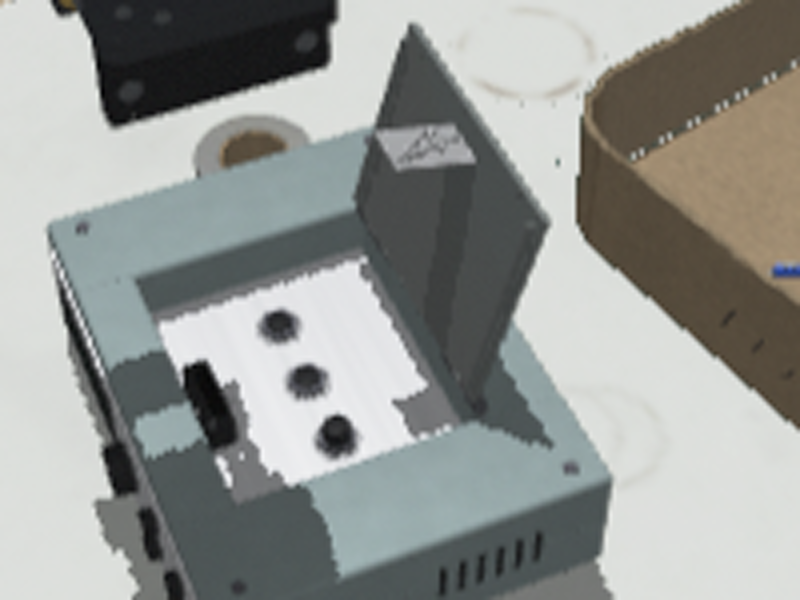

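View pics/top2.png

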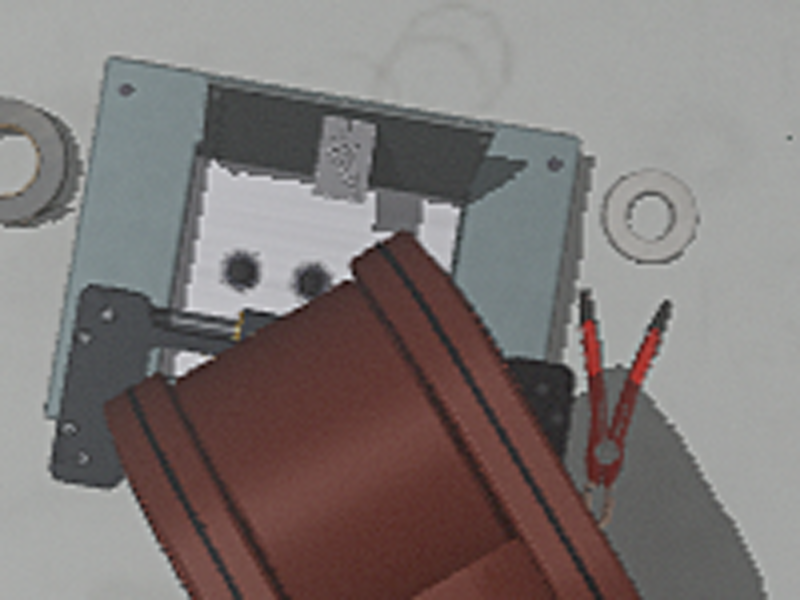

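```bash
python3 -c "
from station import r
from h import *
s=r.snapshot('scene'); x,y=295,255
f=cv2.resize(s['frame'][y:y+60,x:x+40],None,fx=10,fy=10,interpolation=cv2.INTER_CUBIC)
for yy in (36,0,-36):
    a=proj(s,[tw((6,yy,46)),tw((6,yy,54))])
    a=(a-[x,y]+.5)*10; print(a.round())
    for p,c in zip(a,((0,255,0),(255,0,0))): cv2.circle(f,tuple(int(v) for v in p),4,c,-1)
cv2.imwrite('pics/btn.png',f[:,:,::-1])
"
```

```text
[[ 94. 204.]
 [ 93. 177.]]
[[165. 342.]
 [163. 315.]]
[[239. 488.]
 [238. 461.]]
```

View pics/btn.png

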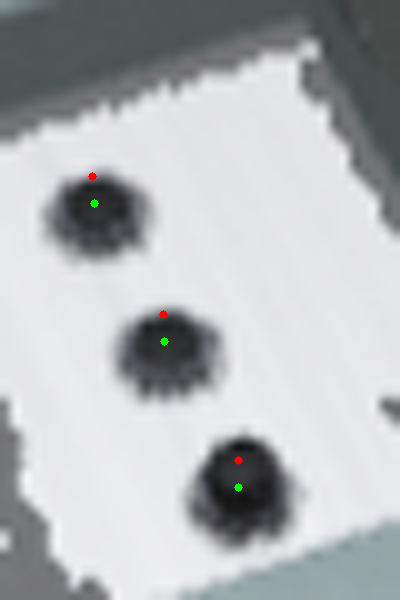

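Call:
carry_out --plan '[[[-0.029,-0.019,0,0,-6,0,1],[-0.029,-0.019,0,0,-6,0,1],[0.0208,0,0.0978,0,0,0,1]]]'

```text
out of range
```

```bash
python3 -c "
from station import r
from h import *
show(r)"
```

```text
t 5.35 tester [-49.1   1.8 244.5] rpy [-180.     0.   170.2] F [ 0.03 -0.62 -0.02] grip 0.2
q [-52.  -7.  23. 109.   3.  77.  50.]
```

Call:
carry_out --plan '[[[-0.029,-0.019,0,0,-6,0,1],[-0.029,-0.019,0,0,-6,0,1],[0.0104,0,0.0489,0,0,0,1],[0,0,0,0,0,0,1]]]'

```text
t: 5.85
eef_pos: [465.0, 117.3, 195.0]
orientation: [-179.8, 11.7, 170.2]
wrist_force: [-0.2, 0.2, -0.1]
gripper_width: 0.6
```

```bash
python3 -c "
from station import r
from h import *
show(r)"
```

```text
t 5.85 tester [  6.8 -37.7 195. ] rpy [-179.8   11.7  170.2] F [-0.18  0.24 -0.15] grip 0.6
q [-50. -10.  23. 118.  12.  62.  48.]
```

Call:
carry_out --plan '[[[0.0073,0.0017,0.0496,0,0,0,1],[0.0104,0,0.0489,0,0,0,1],[0.0058,0,0.0274,0,0,0,1],[0.001,0,0.0048,0,0,0,1],[0,0,0,0,0,0,1]]]'

```text
t: 6.48
eef_pos: [471.6, 120.1, 66.1]
orientation: [180.0, 12.1, 170.2]
wrist_force: [0.1, 0.3, -0.2]
gripper_width: 0.4
```

```bash
python3 -c "
from station import r
from h import *
show(r)
s=r.snapshot('scene'); x,y=235,175
cv2.imwrite('pics/s3.png',cv2.resize(s['frame'][y:y+150,x:x+200],None,fx=4,fy=4,interpolation=cv2.INTER_CUBIC)[:,:,::-1])
"
```

```text
t 6.47 tester [ 12.8 -33.8  66.1] rpy [180.   12.1 170.2] F [ 0.15  0.34 -0.17] grip 0.4
q [-50.   1.  25. 127.   9.  43.  49.]
```

View pics/s3.png

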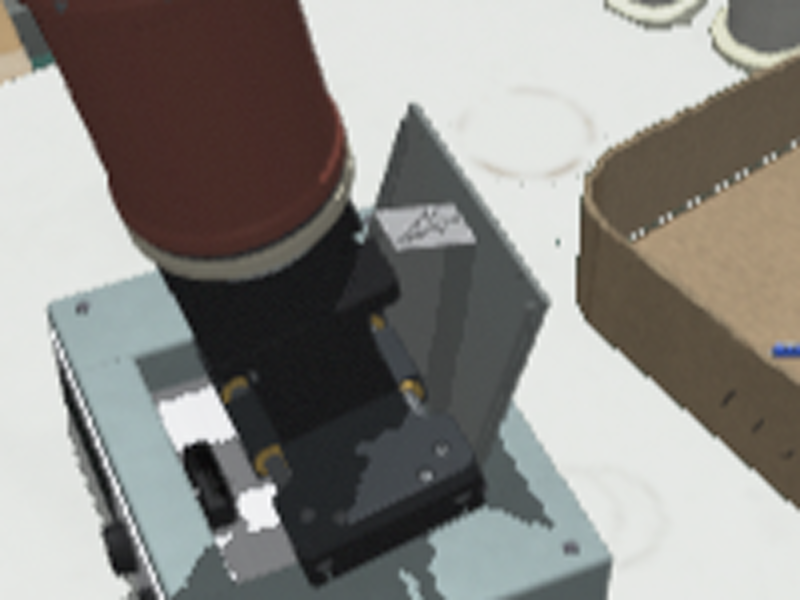

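Call:
carry_out --plan '[[[0.003,-0.002,-0.0006,0,0,0,1],[0.0019,0,0.0088,0,0,0,1]]]'

```text
t: 6.78
eef_pos: [467.8, 118.6, 56.6]
orientation: [179.9, 12.1, 170.1]
wrist_force: [0.1, -0.8, 0.3]
gripper_width: 0.6
```

Call:
carry_out --plan '[[[0.0004,0,0.002,0,0,0,1],[0.0004,0,0.002,0,0,0,1]]]'

```text
t: 7.02
eef_pos: [467.5, 118.3, 51.6]
orientation: [180.0, 12.0, 170.2]
wrist_force: [0.4, 0.2, 2.2]
gripper_width: 0.2
```

Call:
carry_out --plan '[[[0.0004,0,0.002,0,0,0,1],[0.0004,0,0.002,0,0,0,1]]]'

```text
t: 7.28
eef_pos: [467.6, 118.3, 47.6]
orientation: [180.0, 12.0, 170.2]
wrist_force: [-2.5, -0.0, 13.6]
gripper_width: 0.6
```

Call:
carry_out --plan '[[[0.0002,0,0.001,0,0,0,1],[0,0,0,0,0,0,1]]]'

```text
t: 7.52
eef_pos: [467.8, 118.4, 47.4]
orientation: [180.0, 12.0, 170.2]
wrist_force: [-6.7, 0.5, 19.3]
gripper_width: 0.7
```

Call:
carry_out --plan '[[[-0.009,0,-0.044,0,0,0,1],[-0.0104,0,-0.0489,0,0,0,1],[-0.0104,0,-0.0489,0,0,0,1],[-0.0104,0,-0.0489,0,0,0,1],[0,0,0,0,0,0,1]]]'

```text
t: 8.15
eef_pos: [468.5, 118.6, 244.7]
orientation: [179.8, 12.2, 170.1]
wrist_force: [-0.7, -0.3, -1.2]
gripper_width: 0.4
```

```bash
python3 -c "
from station import r
from h import *
show(r)
s=r.snapshot('scene'); x,y=235,175
cv2.imwrite('pics/s4.png',cv2.resize(s['frame'][y:y+150,x:x+200],None,fx=4,fy=4,interpolation=cv2.INTER_CUBIC)[:,:,::-1])
x,y=295,255
f=cv2.resize(s['frame'][y:y+60,x:x+40],None,fx=10,fy=10,interpolation=cv2.INTER_CUBIC)
for yy in (36,0,-36):
    a=proj(s,[tw((6,yy,46)),tw((6,yy,54))])
    a=(a-[x,y]+.5)*10
    for p,c in zip(a,((0,255,0),(255,0,0))): cv2.circle(f,tuple(int(v) for v in p),4,c,-1)
cv2.imwrite('pics/btn4.png',f[:,:,::-1])
"
```

```text
t 8.15 tester [ 10.  -35.8 244.7] rpy [179.8  12.2 170.1] F [-0.69 -0.34 -1.21] grip 0.4
q [-51. -12.  23. 114.  13.  67.  48.]
```

View pics/s4.png

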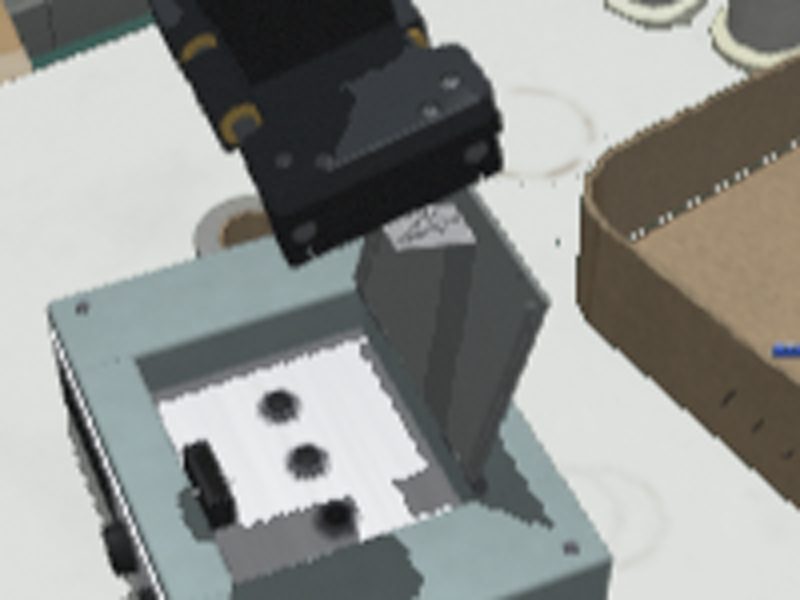

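View pics/btn4.png

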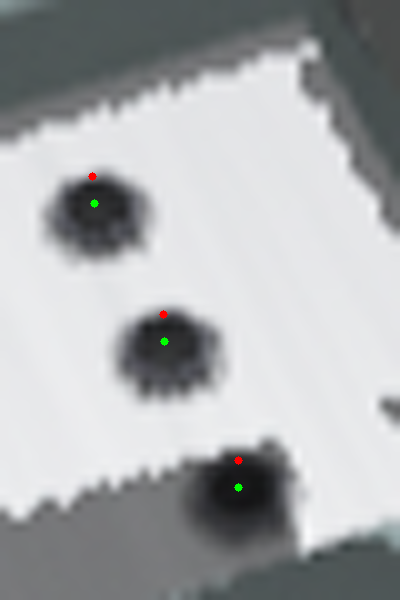

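Call:
carry_out --plan '[[[0,0,0,0,6,0,1],[0,0,0,0,6,0,1],[-0.042,0.012,0,0,0,0,1],[-0.042,0.012,0,0,0,0,1],[-0.042,0.012,0,0,0,0,1]]]'

```text
t: 8.82
eef_pos: [597.8, 131.8, 239.0]
orientation: [-179.9, -0.1, 170.2]
wrist_force: [0.3, 0.4, 0.8]
gripper_width: 0.4
```

Call:
carry_out --plan '[[[0,0,0.05,0,0,0,1],[0,0,0.05,0,0,0,1],[0,0,0,0,0,0,1]]]'

```text
t: 9.2
eef_pos: [593.7, 130.8, 136.2]
orientation: [-179.7, -0.5, 170.1]
wrist_force: [-0.9, -0.8, 0.3]
gripper_width: 0.2
```

```bash
python3 -c "
from station import r
from h import *
show(r)
s=r.snapshot('scene'); x,y=235,155
cv2.imwrite('pics/s5.png',cv2.resize(s['frame'][y:y+150,x:x+200],None,fx=4,fy=4,interpolation=cv2.INTER_CUBIC)[:,:,::-1])
"
```

```text
t 9.2 tester [131.3  -2.5 136.2] rpy [-179.7   -0.5  170.1] F [-0.91 -0.78  0.33] grip 0.2
q [-44.  20.  34.  97. -12.  67.  73.]
```

View pics/s5.png

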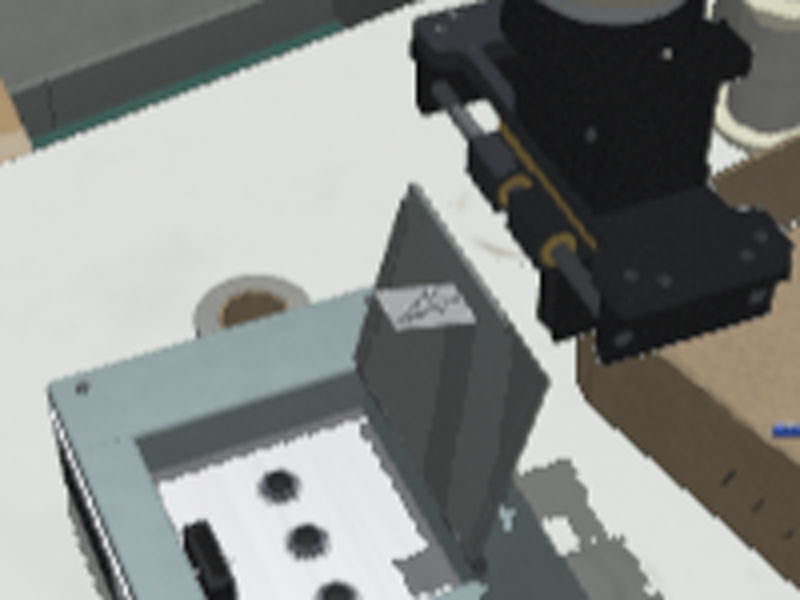

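Call:
carry_out --plan '[[[0.026,0.0025,-0.003,0,0,0,1],[0.012,0,0,0,0,0,1],[0.012,0,0,0,0,0,1],[0.012,0,0,0,0,0,1],[0,0,0,0,0,0,1]]]'

```text
t: 9.88
eef_pos: [536.0, 145.4, 144.6]
orientation: [180.0, -0.0, 170.2]
wrist_force: [0.1, -0.0, 0.4]
gripper_width: 0.2
```

Call:
carry_out --plan '[[[0.012,0,0,0,0,0,1],[0.012,0,0,0,0,0,1],[0.009,0,0.002,0,0,0,1],[0.009,0,0.002,0,0,0,1],[0.009,0,0.003,0,0,0,1]]]'

```text
t: 10.5
eef_pos: [485.8, 153.9, 137.2]
orientation: [180.0, 0.0, 170.2]
wrist_force: [1.2, 0.3, 0.7]
gripper_width: 0.4
```

```bash
python3 -c "
from station import r
from h import *
show(r)
s=r.snapshot('scene'); x,y=235,155
cv2.imwrite('pics/s6.png',cv2.resize(s['frame'][y:y+150,x:x+200],None,fx=4,fy=4,interpolation=cv2.INTER_CUBIC)[:,:,::-1])
"
```

```text
t 10.5 tester [ 21.1   1.9 137.2] rpy [180.    0.  170.2] F [1.23 0.32 0.71] grip 0.4
q [-53.   7.  32. 111.  -4.  64.  61.]
```

View pics/s6.png

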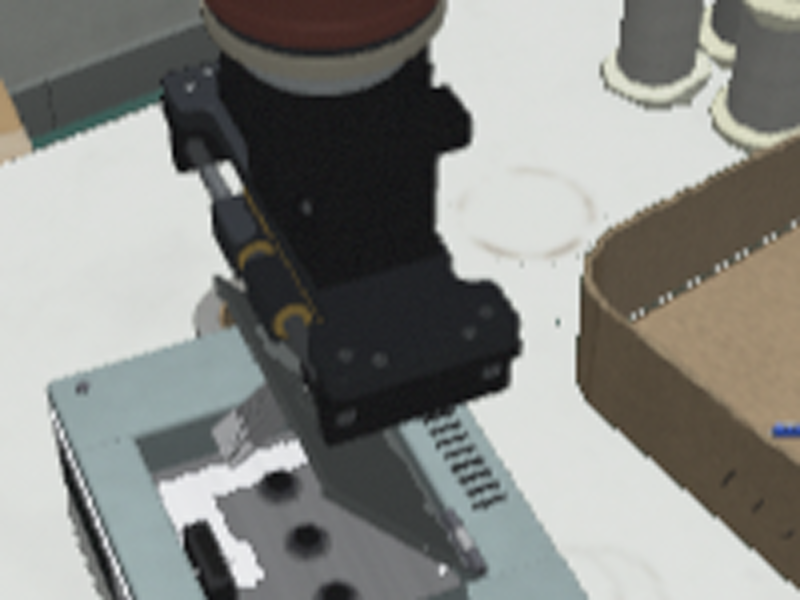

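Call:
carry_out --plan '[[[0.0095,-0.001,0.0073,0,0,0,1],[0.0095,-0.001,0.0073,0,0,0,1],[0.0095,0,0.0073,0,0,0,1],[0.0076,0,0.01,0,0,0,1],[0.0076,0,0.01,0,0,0,1]]]'

```text
t: 11.18
eef_pos: [442.3, 159.4, 94.7]
orientation: [-180.0, -0.0, 170.2]
wrist_force: [1.7, -0.5, 1.1]
gripper_width: 0.3
```

```bash
python3 -c "
from station import r
from h import *
show(r)
s=r.snapshot('scene'); x,y=235,155
cv2.imwrite('pics/s7.png',cv2.resize(s['frame'][y:y+150,x:x+200],None,fx=4,fy=4,interpolation=cv2.INTER_CUBIC)[:,:,::-1])
"
```

```text
t 11.18 tester [-22.7  -0.1  94.7] rpy [-180.    -0.   170.2] F [ 1.69 -0.46  1.1 ] grip 0.3
q [-55.   4.  31. 118.  -3.  58.  58.]
```

View pics/s7.png

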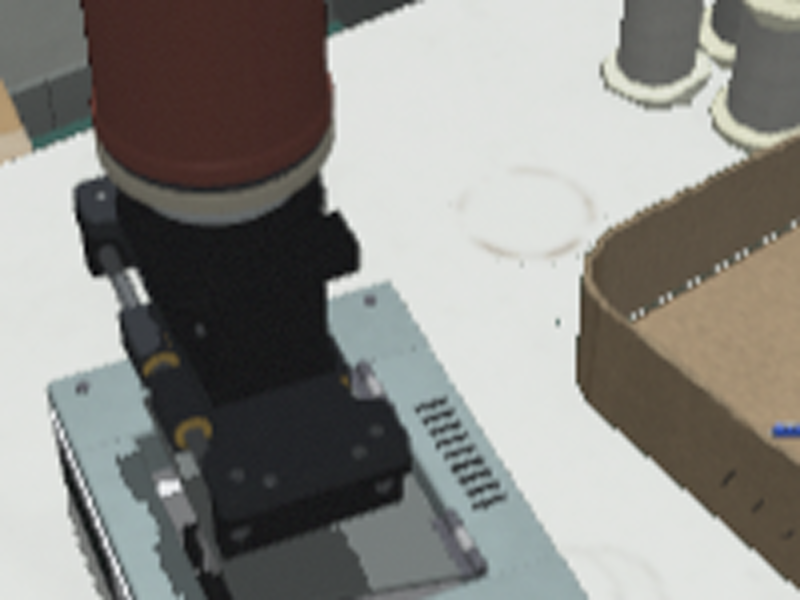

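Cover nearly shut beneath the finger; press down to the stop.

Call:
carry_out --plan '[[[0.0027,0,0.01,0,0,0,1],[0.0027,0,0.008,0,0,0,1],[0,0,0.004,0,0,0,1],[0,0,0.003,0,0,0,1]]]'

```text
t: 11.72
eef_pos: [437.5, 160.3, 70.1]
orientation: [-180.0, -0.0, 170.2]
wrist_force: [-0.4, -0.7, 1.2]
gripper_width: 0.3
```

Call:
carry_out --plan '[[[0,0,0.002,0,0,0,1],[0,0,0.002,0,0,0,1]]]'

```text
t: 11.98
eef_pos: [437.6, 160.2, 66.3]
orientation: [-180.0, -0.0, 170.2]
wrist_force: [-0.2, -0.5, 2.5]
gripper_width: 0.6
```

Call:
carry_out --plan '[[[0,0,0.001,0,0,0,1],[0,0,0.001,0,0,0,1],[0,0,0,0,0,0,1]]]'

```text
t: 12.35
eef_pos: [437.8, 160.3, 65.8]
orientation: [180.0, -0.0, 170.1]
wrist_force: [-8.5, -3.0, 22.7]
gripper_width: 0.7
```

At the stop (23 N). Let go.

Call:
carry_out --plan '[[[0,0,-0.005,0,0,0,1],[0,0,-0.03,0,0,0,1],[0,0,-0.06,0,0,0,1],[0,0,-0.06,0,0,0,1],[0,0.06,0,0,0,0,1]]]'

```text
t: 12.98
eef_pos: [451.4, 217.8, 225.6]
orientation: [179.5, 0.4, 169.8]
wrist_force: [0.8, 1.4, -0.4]
gripper_width: 0.6
```

Call:
carry_out --plan '[[[0,0.06,0,0,0,0,1],[0,0.06,0,0,0,0,1],[0,0.06,0,0,0,0,1],[0,0,0,0,0,0,1],[0,0,0,0,0,0,1]]]'

```text
t: 13.6
eef_pos: [478.8, 396.0, 218.9]
orientation: [-179.9, 0.0, 170.1]
wrist_force: [0.6, -1.3, 0.2]
gripper_width: 0.3
```

```bash
python3 -c "
from station import r
from h import *
o=show(r)
for n in ('scene','top'):
    s=r.snapshot(n); x,y=(255,205) if n=='top' else (235,215)
    cv2.imwrite('pics/%s8.png'%n,cv2.resize(s['frame'][y:y+150,x:x+200],None,fx=4,fy=4,interpolation=cv2.INTER_CUBIC)[:,:,::-1])
"
```

```text
t 13.6 tester [-27.  239.3 218.9] rpy [-179.9    0.   170.1] F [ 0.64 -1.28  0.25] grip 0.3
q [-63.  17.  24.  89.  -7.  76.  42.]
```

View pics/scene8.png

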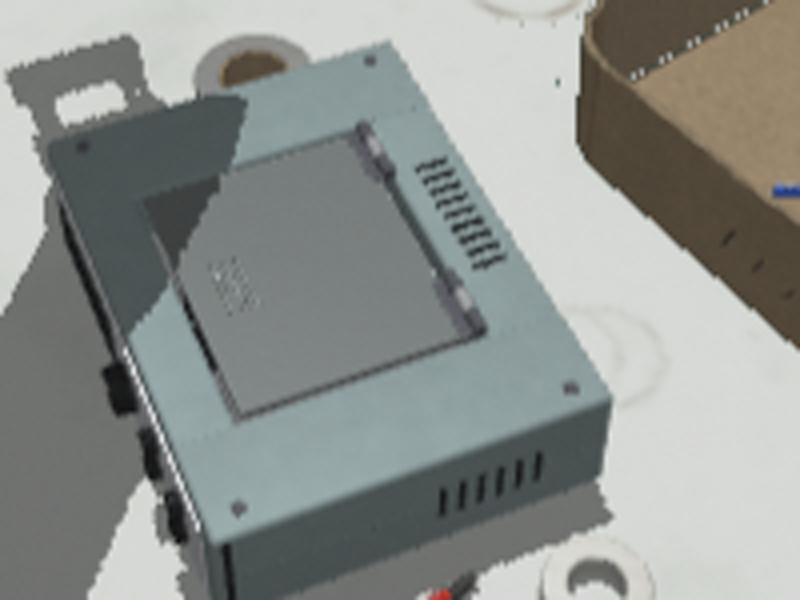

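View pics/top8.png

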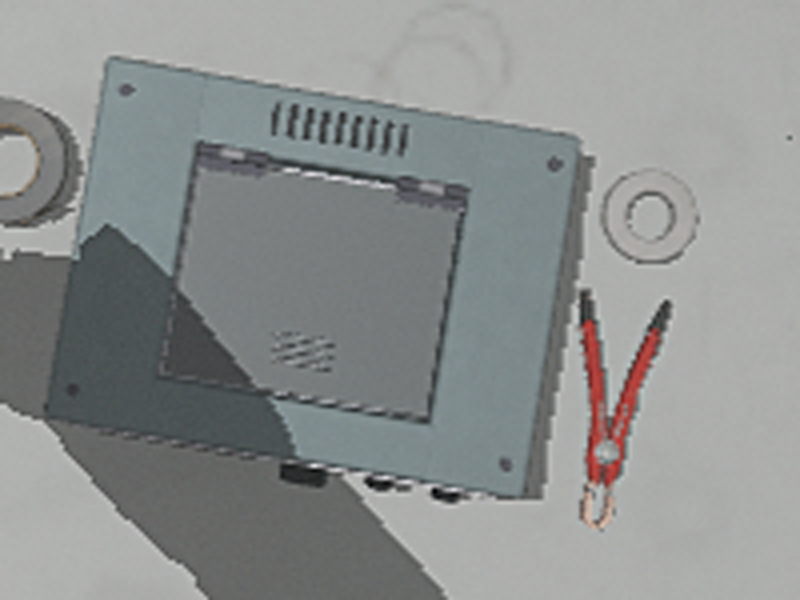

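```bash
python3 -c "
from station import r
print(r.finish_job())"
```

```text
the job is handed in; nothing more can be done
None
```

The job is done and handed in at about 13.7 s; the hand-in gave no verdict.

- **Opening:** I pressed the ribs to the stop, with 19 N on the wrist. The cover then popped and swung fully open.
- **Breaker:** The scene view showed the right-hand button (tester y = -36 mm) standing out. I pressed it with the shut fingertips, tilted 12° to keep clear of the latch tongue. The force was about 2 N while it travelled, then rose to 19 N at the depth for fully in. The next picture showed it at about the height of the other two, though the arm's shadow lay partly over it.
- **Closing:** I pushed the cover over from behind and pressed it to the stop at 23 N, then let go. About 1 s later the scene and top views showed it shut and flush.
- **Bystanders:** The clamp, ring gauge and tape roll look unmoved by eye.
- **Mishaps and disagreements:** One move call was refused as out of range because a shift was too large, and nothing moved. My two camera fits of the tester disagreed by about 0.5° in heading. I used 9.8°, close to the top view, and contact heights and positions agreed with it to about 1 mm.

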